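Set the coffee grinder to espresso and start it

TASK

The coffee grinder is still set too coarse for espresso: with a light fingertip, turn the knurled dial on its top clockwise (seen from above) until the dial's notch clicks in at the long line, and only then press the round start button behind the dial right down and let it come up again. Nothing is picked up: leave the cup under the spout and everything else on the counter standing where it is.

Things in the scene. Friction and masses are not known exactly. Their poses are not given: they have to be found in the camera images.
- grinder: black coffee grinder fixed to the counter: base 240 x 130 mm, head 140 mm wide whose flat top is 240 mm above the counter. Origin under the centre of the base at counter height; x points from its rounded front (spout and dial) to its back (start button), y to its left, z up
- dial_centre (a point): on the dial's axis, 45 mm in front of the grinder's origin, level with the dial's flat top face, 267.5 mm above the counter; axes as the grinder's, not turning. The aluminium dial is a disc 98 mm across with an upright knurled rim 26.5 mm tall; the top face is free from 20 to 49 mm off the axis, inside that a fixed round bean lid stands 11 mm higher
- notch (a point): outer part of the dial's notch, a black radial groove 5 mm wide on the top face, 45 mm from the axis; it turns with the dial. A fingertip pressed on the face, well out from the axis, or against the rim with 5 to 15 N carries the dial round by friction; the clicks resist with about 0.05 N m
- long_line (a point): middle of the long thick white line (17 x 5 mm) on the grinder's head just outside the dial rim, on the grinder's right (-y) side, 61 mm from the dial's axis. The other clicks have thin lines 5 mm long
- dial (a joint): angle of the dial in rad: 0 with the notch at the long line, growing clockwise seen from above (finer). It clicks (a sprung detent) at every 0.349 rad (20 degrees); left alone it drops into the nearest click. It starts one to three clicks below 0, and has stops at -1.75 and 1.05
- start_top (a point): centre of the top of the steel start button, 24 mm wide, standing 22 mm above the grinder's head in a dark collar 40 mm wide, 78 mm behind the grinder's origin
- start (a joint): travel of the start button in m: 0 up, 0.006 right down, pressed downwards; a spring of 1.5 N at the top and 5 N right down brings it up again
- dosing_cup: open steel cup, 54 mm wide at the rim, 65 mm tall, standing on the grinder's base under the spout; stays there. Origin at its underside
- tamper: steel coffee tamper standing on its 58 mm foot, 82 mm tall; a bystander. Origin at its underside
- milk_jug: open steel milk jug with a side handle, 84 mm wide, 100 mm tall; a bystander. Origin at its underside
- cup_a: white espresso mug, 68 mm wide, 60 mm tall; a bystander. Origin at its underside
- cup_b: white espresso mug like the other; a bystander. Origin at its underside
- bean_jar: amber glass jar with steel cap, 90 mm wide, 150 mm tall; a bystander. Origin at its underside

How it is judged:
On the way, in this order (a step that is already met when the one before it is completed fails the run):
1. the dial has clicked in with its notch at the long line (value of joint dial between -0.08 and 0.08 rad and velocity of joint dial between -0.2 and 0.2 rad/s), for 0.3 s.
2. the start button is pressed right down (value of joint start above 0.005 m), for 0.05 s.
At the end, for the whole second after the job is handed in: the dial rests in the click at the long line (within 0.08 rad), the start button has come up again (within 1 mm), the cup stands under the spout within 10 mm of where it was, and nothing else has moved more than 30 mm (value of joint dial between -0.08 and 0.08 rad and value of joint start below 0.001 m and z of dosing_cup in the frame of grinder below 0.026 m and angle between dosing_cup's own z axis and vertical below 0.1 rad and distance of dosing_cup from where it was at the start of the episode below 0.01 m and distance of each of tamper, milk_jug, cup_a, cup_b, bean_jar from where it was at the start of the episode below 0.03 m); the robot touches nothing.
It fails at once if the start button pressed while the dial is not at the long line (value of joint start above 0.003 m and not (value of joint dial between -0.15 and 0.15 rad)).
It fails at once if the grinder pressed or squeezed with more than 40 N (contact force between any of the fingers, the arm and grinder above 40 N).
It fails at once if the cup under the spout shifted, lifted or tipped (distance of dosing_cup from where it was at the start of the episode above 0.015 m or angle between dosing_cup's own z axis and vertical above 0.25 rad).
It fails at once if a bystander lifted or pushed away (distance of any of tamper, milk_jug, cup_a, cup_b, bean_jar from where it was at the start of the episode above 0.04 m).
It also fails if it takes over 58 s, if anything falls off the work surface, if the arm or the gripper's body presses on something with over 40 N, if the wrist force passes 120 N, or if a joint passes its speed limit or range.

ROBOT

A 6-joint arm with a two-finger parallel gripper is mounted at the origin on the work surface. World frame = base frame: x ahead of the robot, y to its left, z up, the work surface at z = 0. Lengths are in m, angles in rad, forces in N, time in s.
With the tool pointing down it reaches from about 0.425 to 0.95 m from the base axis. Payload 3.5 kg.
Tool frame: the origin (TCP) lies between the finger pads; the fingertips stand 17 mm ahead of it and the grasp point (between the pads) lies 2 mm behind it; z points along the fingers, y is the direction in which the jaws open and shut (so a half turn about z gives the same grasp; the last joint's range is limited). The gripper opens to 85 mm and grips with 20 to 120 N. Pads are 22 mm wide; open, the fingers measure 114 mm over their backs; the gripper's body (76 mm by 85 mm) begins 54 mm behind the grasp point. The pads swing forward as they close: fully open they stand 13 mm farther back than shut.
Start: joints at [-1.384, 0.286, 1.577, -0, 1.279, -0.15], TCP at [0.223, -0.637, 0.248] pointing down, gripper open.
Joint ranges: [-2.77, 2.77], [-0.9, 2.22], [0.21, 2.48], [-1.53, 4.67], [0.24, 2.81], [-2.84, 2.84]. Speed limits (rad/s): [2.79, 2.79, 3.14, 3.14, 3.14, 3.14].

INTERFACE

Orientations are given as a unit quaternion [x, y, z, w].
In Python, from plant import ctrl gives the robot as it stands.
- The arm moves only by the tool carry_out, never from a script. Its argument "commands" is a list of rows, each an object with "delta_pos": the shift along the tool's x, y, z in m, a list of three; "delta_rot": the turn, a rotation vector about the tool's x, y, z in rad, a list of three; "claw": the opening in per cent of the stroke, from 0 (shut) to 100 (fully open). A call has 1 to 8 rows; each row is the pose to reach, as a shift and turn from the pose measured when the call began, along the tool's axes at that moment; what a row does not reach only later rows make up. A row lasts 1/12 s, in which the tool goes at most 41.7 mm and 7.16 degrees, less where a joint would pass 70% of its speed; a pose out of reach is approached as far as the arm can. A call with a gripper value outside its range is refused whole. The fingers move at their own pace and stop on an object; "force" is the grip in N (left out, the last holds). Time passes only in rows, so rows that repeat a pose let the fingers close. It gives the time, the measured TCP pose, the force and the opening at its end, in the units of the state.
- ctrl.get_state(): the state, without advancing time (a new reading comes with each control period).
- ctrl.read_camera(name): name is "side" or "top"; returns (picture, depth): 384x512x3 uint8, red, green, blue; 384x512 float32, m along the optical axis (not along the pixel's ray), 0 where there is no reading.
- ctrl.camera_info(name): a dict with "fx", "fy", "cx", "cy" (pixels), "rvec" (rotation vector, rad) and "tvec" (3), from world to camera coordinates, as OpenCV has them. Camera axes: x right, y down, z forward; pixel columns grow to the right and rows downward; lengths in m; the calibration is good to about 2 mm. A picture is of the moment at which its call begins. camera_info takes no time and is no camera call.
- ctrl.sign_off(): hands the job in, once; it reports no verdict.
The state is a dict: "time": time; "qpos": joint angles; "dq": joint speeds; "joint_efforts": joint torques, N m; "eef_pos": TCP position; "tcp_rot": TCP orientation; "contact_force": force on the tool from outside, world axes, zero at the start; "wrist_torque": the same for the moment, N m; "opening": opening from 0.0 (shut) to 1.0 (fully open).
Only numpy, scipy, OpenCV 4.12 (cv2) and the standard library are available. Lean on these libraries where they do the work, as an engineer would, in place of code of your own. Each camera call takes 0.05 s, during which the arm holds its last target.

## Working session

There is one attempt and no reset: what is moved stays moved. The work goes in short steps, Python scripts to look and compute and a tool call to move; the robot and the scene stay as the last step left them, time stands still between calls to the robot, and variables do not carry over. Pictures are saved under pics/ and viewed, and the job is handed in when it is done.

Besides the shell and the picture viewer there is one more tool, called in YAML: its name, and indented under it one key for each argument. carry_out: Moves the arm, as the interface text tells. Its arguments: {"type":"object","properties":{"commands":{"type":"array"},"force":{"type":"number"}},"required":["commands"]}

```bash
ls; mkdir -p pics
cat > h.py <<'E'
import numpy as np, cv2
from plant import ctrl
from scipy.spatial.transform import Rotation as R
def snap(n,tag):
    p,d=ctrl.read_camera(n); cv2.imwrite(f'pics/{tag}.png',p[:,:,::-1]); np.savez(f'{tag}.npz',p=p,d=d); return p,d
def cam(n):
    i=ctrl.camera_info(n); Rm=cv2.Rodrigues(np.array(i['rvec'],float))[0]; return i,Rm,np.array(i['tvec'],float).ravel()
def ray(n,uv,z):
    i,Rm,t=cam(n); c=-Rm.T@t; d=Rm.T@np.array([(uv[0]-i['cx'])/i['fx'],(uv[1]-i['cy'])/i['fy'],1]); return c+d*(z-c[2])/d[2]
def proj(n,P):
    i,Rm,t=cam(n); q=Rm@np.array(P)+t; return np.array([i['fx']*q[0]/q[2]+i['cx'],i['fy']*q[1]/q[2]+i['cy']])
E
python3 - <<'E'
from h import *
for n in('top','side'):
    snap(n,n+'0'); i,Rm,t=cam(n); print(n,i['fx'],-Rm.T@t,Rm.round(2).tolist())
s=ctrl.get_state(); print(s)
E
```

```text
pics
top 498.3151422815261 [2.25274530e-01 5.77678450e-04 1.93589901e+00] [[0.03, -1.0, 0.01], [-0.99, -0.03, -0.14], [0.14, -0.01, -0.99]]
side 445.4885787221611 [-0.21587182  0.77738784  1.0480215 ] [[-0.75, -0.66, -0.01], [-0.42, 0.48, -0.77], [0.51, -0.58, -0.64]]
{'time': 0.1, 'qpos': array([-1.38400143e+00,  2.87111442e-01,  1.57801738e+00,  2.83316893e-05,
        1.27860443e+00, -1.50005333e-01]), 'dq': array([-1.75323377e-03, -8.22532847e-04, -2.60396134e-03, -3.58280721e-05,
       -2.48951326e-04,  8.42927050e-04]), 'joint_efforts': array([ 8.85315822e-04, -4.07299519e+01, -2.93698078e+01, -1.16256342e-04,
        3.44609027e-03,  1.02950327e-05]), 'eef_pos': array([ 0.22299333, -0.63651731,  0.24706971]), 'tcp_rot': array([ 9.85854300e-01,  1.67601176e-01, -6.12805716e-06, -1.07036771e-03]), 'contact_force': array([ 0.40973401, -0.21176619, -0.42218584]), 'wrist_torque': array([-0.01428115, -0.02071637, -0.05836178]), 'opening': 0.998841535097105}
```

View pics/top0.png

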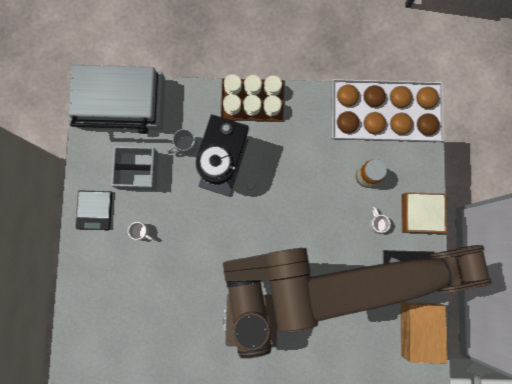

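View pics/side0.png

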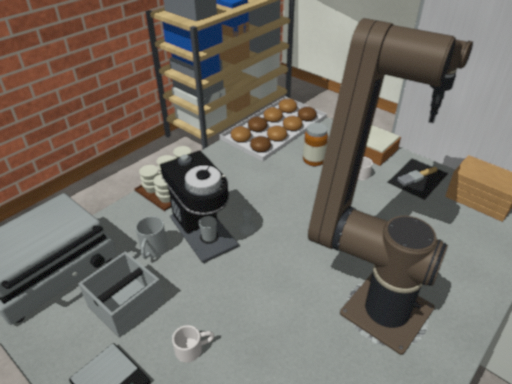

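The top view shows the dial near (215,160) and the button near (227,128). The side view shows the dial near (205,180) and the cup near (208,228). I'll zoom in on both.

Run:
```python
from h import *
a=np.load('top0.npz'); b=np.load('side0.npz')
A=cv2.resize(a['p'][110:200,185:275],(540,540),interpolation=cv2.INTER_CUBIC)
cv2.imwrite('pics/z_top.png',A[:,:,::-1])
B=cv2.resize(b['p'][145:225,155:235],(560,560),interpolation=cv2.INTER_CUBIC)
cv2.imwrite('pics/z_side.png',B[:,:,::-1])
print(ray('top',(215,160),.2675),ray('side',(205,178),.2675))
print(ray('top',(227,128),.262))
```

```text
[0.55725316 0.14003102 0.2675    ] [0.54436743 0.14228326 0.2675    ]
[0.67178404 0.10336241 0.262     ]
```

View pics/z_top.png

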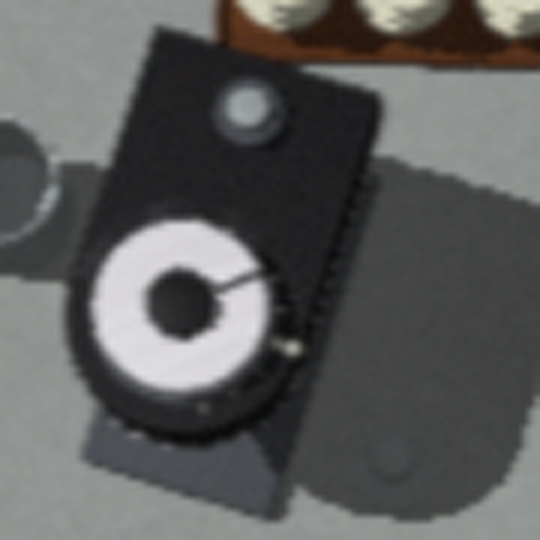

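View pics/z_side.png

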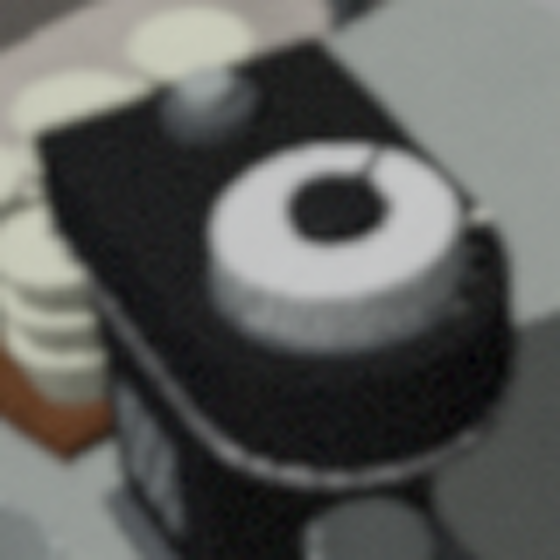

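The zoomed top view shows the notch at about (240,280), counter-clockwise of the long white line at about (288,347). The button is at about (247,105). Next I'll measure these by fitting the white annulus and casting rays.

```bash
cat > meas.py <<'E'
from h import *
def dial(n,p,box):
    r0,r1,c0,c1=box; m=np.zeros(p.shape[:2],np.uint8); m[r0:r1,c0:c1]=((p[r0:r1,c0:c1].min(2)>(165))*255)
    cs,_=cv2.findContours(m,cv2.RETR_EXTERNAL,cv2.CHAIN_APPROX_NONE); c=max(cs,key=cv2.contourArea)
    P=np.array([ray(n,q,.2675)[:2] for q in cv2.convexHull(c)[:,0].astype(float)])
    (x,y),r=cv2.minEnclosingCircle(P.astype(np.float32))
    A=np.c_[2*P,np.ones(len(P))]; s=np.linalg.lstsq(A,(P**2).sum(1),rcond=None)[0]
    return s[:2],np.sqrt(s[2]+s[:2]@s[:2]),(x,y,r)
def angprof(n,p,c,rr,z,ths):
    g=p.astype(np.float32).mean(2); o=[]
    for th in ths:
        u=[proj(n,[c[0]+r*np.cos(th),c[1]+r*np.sin(th),z]) for r in rr]
        u=np.array(u,np.float32); o.append(cv2.remap(g,u[:,0:1].copy(),u[:,1:2].copy(),cv2.INTER_LINEAR).mean())
    return np.array(o)
BT=(140,185,195,235); BS=(160,205,180,228)
def notch(p,n,c,rr=(.028,.032,.036,.040)):
    ths=np.radians(np.arange(-180,180,1.)); a=angprof(n,p,c,rr,.2675,ths)
    w=np.clip(np.median(a)-15-a,0,None); k=np.argmax(w); s=np.angle((w*np.exp(1j*ths))[np.abs(np.angle(np.exp(1j*(ths-ths[k]))))<.3].sum())
    return np.degrees(s),a.min(),np.median(a)
def white(p,n,c,rr=(.055,.061,.067)):
    ths=np.radians(np.arange(-180,180,1.)); a=angprof(n,p,c,rr,.241,ths)
    return ths,a
E
python3 - <<'E'
from meas import *
for n,B in(('top',BT),('side',BS)):
    p=np.load(n+'0.npz')['p']; c,r,mc=dial(n,p,B); print(n,c,r,mc,'notch',notch(p,n,c))
    t,a=white(p,n,c); 
    for k in np.argsort(a)[::-1][:12]: print(np.degrees(t[k]).round(),a[k].round(),end='; ')
    print()
p=np.load('top0.npz')['p']
d=np.load('top0.npz')['d']
g=p[115:140,215:240].astype(float).mean(2); m=(g>120); ys,xs=np.nonzero(m); print(len(xs),xs.mean()+215,ys.mean()+115, ray('top',(xs.mean()+215,ys.mean()+115),.262))
print(d[125:132,222:232].round(3))
p=np.load('side0.npz')['p']
g=p[150:170,175:195].astype(int).mean(2).astype(int); print(g)
E
```

```text
top [0.55573871 0.1420577 ] 0.04748208630659614 (0.5558640360832214, 0.14205649495124817, 0.0481695793569088) notch (np.float64(-66.19064720874213), np.float32(115.34326), np.float32(215.81369))
-106.0 102.0; -107.0 101.0; -105.0 100.0; -104.0 93.0; -108.0 89.0; 13.0 81.0; 15.0 80.0; 14.0 80.0; 17.0 80.0; 12.0 80.0; 16.0 80.0; 18.0 80.0; Traceback (most recent call last):
  File "<stdin>", line 3, in <module>
  File "meas.py", line 17, in notch
    ths=np.radians(np.arange(-180,180,1.)); a=angprof(n,p,c,rr,.2675,ths)
                                              ~~~~~~~^^^^^^^^^^^^^^^^^^^^
  File "meas.py", line 12, in angprof
    u=[proj(n,[c[0]+r*np.cos(th),c[1]+r*np.sin(th),z]) for r in rr]
       ~~~~^^^^^^^^^^^^^^^^^^^^^^^^^^^^^^^^^^^^^^^^^^^
  File "h.py", line 11, in proj
    i,Rm,t=cam(n); q=Rm@np.array(P)+t; return np.array([i['fx']*q[0]/q[2]+i['cx'],i['fy']*q[1]/q[2]+i['cy']])
           ~~~^^^
  File "h.py", line 7, in cam
    i=ctrl.camera_info(n); Rm=cv2.Rodrigues(np.array(i['rvec'],float))[0]; return i,Rm,np.array(i['tvec'],float).ravel()
ValueError: time passes only in moves, steps and waits
```

```bash
sed -i 's/^def cam(n):/from functools import lru_cache\n@lru_cache\ndef cam(n):/' h.py
python3 - <<'E'
from meas import *
for n,B in(('top',BT),('side',BS)):
    p=np.load(n+'0.npz')['p']; c,r,mc=dial(n,p,B); print(n,c,r,mc,'notch',notch(p,n,c))
    t,a=white(p,n,c); 
    for k in np.argsort(a)[::-1][:8]: print(np.degrees(t[k]).round(),a[k].round(),end='; ')
    print()
p=np.load('top0.npz')['p']
d=np.load('top0.npz')['d']
g=p[115:140,215:240].astype(float).mean(2); m=(g>120); ys,xs=np.nonzero(m); print(len(xs),xs.mean()+215,ys.mean()+115, ray('top',(xs.mean()+215,ys.mean()+115),.262))
p=np.load('side0.npz')['p']
g=p[150:170,175:195].astype(int).mean(2).astype(int); print(g)
# check heights by depth
i,Rm,t=cam('top')
for u,v in((205,160),(227,128),(228,145)):
    z=d[v,u]; q=np.array([(u-i['cx'])/i['fx']*z,(v-i['cy'])/i['fy']*z,z]); print(Rm.T@(q-t))
E
```

```text
top [0.55573871 0.1420577 ] 0.04748208630659614 (0.5558640360832214, 0.14205649495124817, 0.0481695793569088) notch (np.float64(-66.19064720874213), np.float32(115.34326), np.float32(215.81369))
-106.0 102.0; -107.0 101.0; -105.0 100.0; -104.0 93.0; -108.0 89.0; 13.0 81.0; 15.0 80.0; 14.0 80.0; 
side [0.55647812 0.14165214] 0.04744124643147866 (0.5571166276931763, 0.14228074252605438, 0.04879731684923172) notch (np.float64(-63.46384778401082), np.float32(107.03369), np.float32(195.7395))
-75.0 197.0; -76.0 197.0; -77.0 197.0; -74.0 197.0; -78.0 197.0; -73.0 197.0; -72.0 196.0; -79.0 196.0; 
38 225.89473684210526 126.0 [0.678763   0.10741548 0.262     ]
[[194 194 196 195 196 197 196 196 196 195 196 195 195 194 192 180 163 152
  147 144]
 [193 194 194 194 195 194 195 195 196 195 195 195 195 195 189 175 155 142
  128 115]
 [193 193 194 195 194 194 195 195 195 194 194 193 189 186 175 152 123 106
   87  69]
 [190 194 194 194 194 195 194 193 191 191 189 185 171 153 134 102  75  59
   45  35]
 [181 187 190 193 194 194 190 185 179 176 173 161 132 102  77  56  39  37
   32  29]
 [166 171 178 
[... 666 characters left out ...]
 [ 29  30  31  46  57  64  71  71  70  69  64  62  53  48  42  37  32  30
   30  28]
 [ 25  32  28  38  45  54  62  62  59  60  53  53  44  38  37  27  24  30
   31  31]
 [ 27  30  32  33  35  44  48  48  46  47  45  41  35  32  29  28  27  30
   30  30]
 [ 34  30  29  29  32  31  37  31  33  36  32  33  29  29  27  25  28  32
   41  64]
 [ 30  32  32  30  29  32  30  30  28  30  31  28  32  28  30  31  39  63
   97 126]
 [ 30  30  28  28  30  33  34  32  31  31  29  26  31  31  37  61  94 127
  155 174]
 [ 30  31  32  33  30  26  26  28  33  30  32  28  32  39  69 116 154 176
  186 192]]
[0.5559873  0.17387574 0.26915288]
[0.66833964 0.10256952 0.27491249]
[0.61572642 0.09882916 0.24571914]
```

The two views agree on the geometry:

| Item | Measured | Check |
|---|---|---|
| Dial centre | (0.556, 0.142) | fitted radius 47.5 mm, expected 49 |
| Button | about (0.675, 0.106) | 124 mm from the dial axis, expected 123 |
| Grinder x axis | about -17° | long line at -106° fits |
| Notch | about -65° | 40° short of the line, so two clicks |

Now I'll shut the gripper and travel over.

carry_out:
  commands:
    - {"delta_pos":[0,0,-0.04],"delta_rot":[0,0,0],"claw":0}
    - {"delta_pos":[0,0,-0.075],"delta_rot":[0,0,0],"claw":0}
    - {"delta_pos":[0.03,-0.03,-0.085],"delta_rot":[0,0,0],"claw":0}
    - {"delta_pos":[0.055,-0.055,-0.085],"delta_rot":[0,0,0],"claw":0}
    - {"delta_pos":[0.08,-0.08,-0.085],"delta_rot":[0,0,0],"claw":0}
    - {"delta_pos":[0.105,-0.107,-0.085],"delta_rot":[0,0,0],"claw":0}
    - {"delta_pos":[0.13,-0.133,-0.085],"delta_rot":[0,0,0],"claw":0}
    - {"delta_pos":[0.155,-0.16,-0.085],"delta_rot":[0,0,0],"claw":0}
  force: 30

```text
time: 0.77
eef_pos: [0.3167, -0.4326, 0.3318]
tcp_rot: [0.986, 0.167, -0.0, -0.002]
contact_force: [1.0, 0.8, -0.2]
opening: 0.001
```

carry_out:
  commands:
    - {"delta_pos":[0.028,-0.029,0],"delta_rot":[0,0,0],"claw":0}
    - {"delta_pos":[0.056,-0.058,0],"delta_rot":[0,0,0],"claw":0}
    - {"delta_pos":[0.084,-0.087,0],"delta_rot":[0,0,0],"claw":0}
    - {"delta_pos":[0.112,-0.116,0],"delta_rot":[0,0,0],"claw":0}
    - {"delta_pos":[0.14,-0.145,0],"delta_rot":[0,0,0],"claw":0}
    - {"delta_pos":[0.168,-0.174,0],"delta_rot":[0,0,0],"claw":0}
    - {"delta_pos":[0.196,-0.203,0],"delta_rot":[0,0,0],"claw":0}
    - {"delta_pos":[0.224,-0.232,0],"delta_rot":[0,0,0],"claw":0}

```text
time: 1.43
eef_pos: [0.4517, -0.1376, 0.3323]
tcp_rot: [0.986, 0.167, -0.0, -0.002]
contact_force: [1.5, -0.6, -0.4]
opening: 0.0
```

carry_out:
  commands:
    - {"delta_pos":[0.028,-0.029,0],"delta_rot":[0,0,0],"claw":0}
    - {"delta_pos":[0.056,-0.058,0],"delta_rot":[0,0,0],"claw":0}
    - {"delta_pos":[0.084,-0.087,0],"delta_rot":[0,0,0],"claw":0}
    - {"delta_pos":[0.112,-0.116,0],"delta_rot":[0,0,0],"claw":0}
    - {"delta_pos":[0.14,-0.145,0],"delta_rot":[0,0,0],"claw":0}
    - {"delta_pos":[0.168,-0.174,0],"delta_rot":[0,0,0],"claw":0}
    - {"delta_pos":[0.196,-0.203,0],"delta_rot":[0,0,0],"claw":0}
    - {"delta_pos":[0.224,-0.232,0],"delta_rot":[0,0,0],"claw":0}

```text
time: 2.1
eef_pos: [0.5869, 0.1574, 0.3324]
tcp_rot: [0.986, 0.167, -0.001, -0.002]
contact_force: [0.0, -0.7, 0.3]
opening: 0.002
```

carry_out:
  commands:
    - {"delta_pos":[0.002,0.004,0.02],"delta_rot":[0,0,0],"claw":0}
    - {"delta_pos":[0.002,0.004,0.03],"delta_rot":[0,0,0],"claw":0}
    - {"delta_pos":[0.002,0.004,0.03],"delta_rot":[0,0,0],"claw":0}

```text
time: 2.35
eef_pos: [0.5881, 0.1544, 0.2978]
tcp_rot: [0.986, 0.168, -0.005, -0.002]
contact_force: [-0.8, -0.2, -1.2]
opening: 0.002
```

Run:
```python
from meas import *
p,_=snap('top','top1'); q,_=snap('side','side1')
A=cv2.resize(p[110:200,185:275],(400,400),interpolation=cv2.INTER_CUBIC)
B=cv2.resize(q[125:225,155:255],(400,400),interpolation=cv2.INTER_CUBIC)
cv2.imwrite('pics/z1.png',np.hstack([A,B])[:,:,::-1]); s=ctrl.get_state(); print(s['eef_pos'],s['contact_force'],s['qpos'])
```

```text
[0.58926253 0.15349411 0.30135235] [ 0.48728475 -0.21297435  0.23756731] [0.08725178 0.10783882 1.68663521 0.00291646 1.35121791 1.32200887]
```

View pics/z1.png

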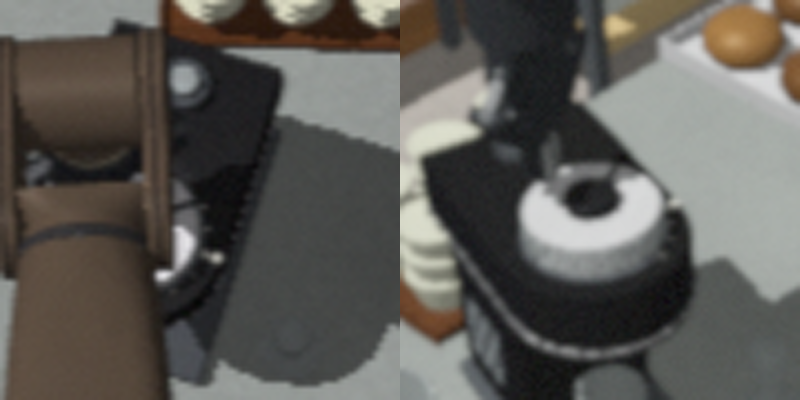

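```bash
python3 - <<'E'
from meas import *
f=lambda P:(proj('side',P)-[155,125])*4+[400,0]
for P in((.589,.1535,.284),(.589,.1535,.301),(.589,.1535,.34),(.589,.1535,.2675),(.556,.142,.2675)): print(P,f(P))
E
python3 - <<'E'
import numpy as np,cv2
q=np.load('side1.npz')['p']
B=cv2.resize(q[120:200,150:230],(560,560),interpolation=cv2.INTER_CUBIC)
B=np.clip(B.astype(float)*2,0,255); cv2.imwrite('pics/z1b.png',B[:,:,::-1])
E
```

```text
(0.589, 0.1535, 0.284) [542.93251132 175.34041733]
(0.589, 0.1535, 0.301) [540.50097296 156.03952895]
(0.589, 0.1535, 0.34) [534.75995365 110.46888332]
(0.589, 0.1535, 0.2675) [545.25283452 193.75851014]
(0.556, 0.142, 0.2675) [588.92179077 205.06964104][ WARN:0@0.096] global loadsave.cpp:1063 imwrite_ Unsupported depth image for selected encoder is fallbacked to CV_8U.
```

View pics/z1b.png

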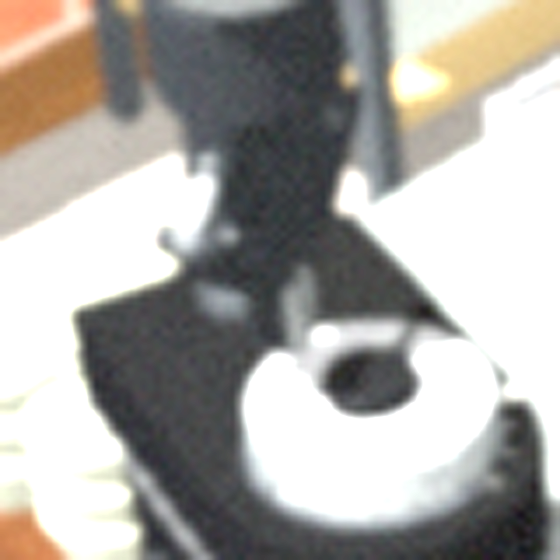

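The side view shows the fingertip at about (285,335) in the zoom. That is where a point 17 mm ahead of the TCP should appear, above the back of the dial. I'll come down carefully.

carry_out:
  commands:
    - {"delta_pos":[0,0,0.008],"delta_rot":[0,0,0],"claw":0}
    - {"delta_pos":[0,0,0.014],"delta_rot":[0,0,0],"claw":0}
    - {"delta_pos":[0,0,0.014],"delta_rot":[0,0,0],"claw":0}
    - {"delta_pos":[0,0,0.014],"delta_rot":[0,0,0],"claw":0}

```text
time: 2.78
eef_pos: [0.5889, 0.1529, 0.287]
tcp_rot: [0.986, 0.166, -0.002, -0.002]
contact_force: [-0.3, 0.5, 0.3]
opening: 0.003
```

carry_out:
  commands:
    - {"delta_pos":[0,0,0.002],"delta_rot":[0,0,0],"claw":0}
    - {"delta_pos":[0,0,0.002],"delta_rot":[0,0,0],"claw":0}
    - {"delta_pos":[0,0,0.002],"delta_rot":[0,0,0],"claw":0}

```text
time: 3.03
eef_pos: [0.589, 0.1528, 0.2852]
tcp_rot: [0.986, 0.166, -0.002, -0.002]
contact_force: [-0.3, 0.6, -0.0]
opening: -0.002
```

carry_out:
  commands:
    - {"delta_pos":[0,0,0.001],"delta_rot":[0,0,0],"claw":0}
    - {"delta_pos":[0,0,0.001],"delta_rot":[0,0,0],"claw":0}
    - {"delta_pos":[0,0,0.001],"delta_rot":[0,0,0],"claw":0}

```text
time: 3.28
eef_pos: [0.5891, 0.1528, 0.2846]
tcp_rot: [0.986, 0.166, -0.002, -0.002]
contact_force: [0.2, 0.5, 0.4]
opening: 0.001
```

carry_out:
  commands:
    - {"delta_pos":[0,0,0.001],"delta_rot":[0,0,0],"claw":0}
    - {"delta_pos":[0,0,0.001],"delta_rot":[0,0,0],"claw":0}
    - {"delta_pos":[0,0,0.001],"delta_rot":[0,0,0],"claw":0}

```text
time: 3.53
eef_pos: [0.5892, 0.1528, 0.2845]
tcp_rot: [0.986, 0.166, -0.001, -0.001]
contact_force: [-2.3, -0.1, 4.5]
opening: -0.003
```

carry_out:
  commands:
    - {"delta_pos":[0,0,0.001],"delta_rot":[0,0,0],"claw":0}
    - {"delta_pos":[0,0,0.001],"delta_rot":[0,0,0],"claw":0}
    - {"delta_pos":[0,0,0.001],"delta_rot":[0,0,0],"claw":0}

```text
time: 3.78
eef_pos: [0.5892, 0.1528, 0.2845]
tcp_rot: [0.986, 0.167, -0.001, -0.001]
contact_force: [-2.6, -0.4, 4.7]
opening: 0.0
```

Contact came at TCP z 0.2845, so the tip is at 0.2675, exactly dial height. The stiffness is about 4.7 N/mm. I'll press to about 9 N and swing the tip 20° clockwise about the dial axis.

carry_out:
  commands:
    - {"delta_pos":[0,0,0.002],"delta_rot":[0,0,0],"claw":0}
    - {"delta_pos":[0,0,0.002],"delta_rot":[0,0,0],"claw":0}
    - {"delta_pos":[-0.0002,0.003,0.002],"delta_rot":[0,0,0.087],"claw":0}
    - {"delta_pos":[-0.0006,0.006,0.002],"delta_rot":[0,0,0.175],"claw":0}
    - {"delta_pos":[-0.0013,0.009,0.002],"delta_rot":[0,0,0.262],"claw":0}
    - {"delta_pos":[-0.0023,0.0119,0.002],"delta_rot":[0,0,0.349],"claw":0}
    - {"delta_pos":[-0.0023,0.0119,0.002],"delta_rot":[0,0,0.349],"claw":0}

```text
time: 4.37
eef_pos: [0.592, 0.1407, 0.2845]
tcp_rot: [1.0, -0.009, 0.001, -0.001]
contact_force: [-0.3, -0.6, 6.2]
opening: -0.003
```

Run:
```python
from meas import *
q,_=snap('side','side2'); p,_=snap('top','top2')
B=cv2.resize(q[140:220,160:240],(400,400),interpolation=cv2.INTER_CUBIC)
A=cv2.resize(p[120:200,190:270],(400,400),interpolation=cv2.INTER_CUBIC)
cv2.imwrite('pics/z2.png',np.hstack([A,B])[:,:,::-1]); s=ctrl.get_state(); print(s['eef_pos'],s['contact_force'],s['wrist_torque'],np.degrees(2*np.arctan2(s['tcp_rot'][1],s['tcp_rot'][0])))
print(notch(q,'side',(.5561,.1419)))
```

```text
[0.5919814  0.14072292 0.28446912] [-0.38591612 -0.28920032  6.66753463] [-0.14133994  0.13655236  0.00689103] -0.8539264179845603
(np.float64(-14.078763391643697), np.float32(68.73926), np.float32(213.92676))
```

View pics/z2.png

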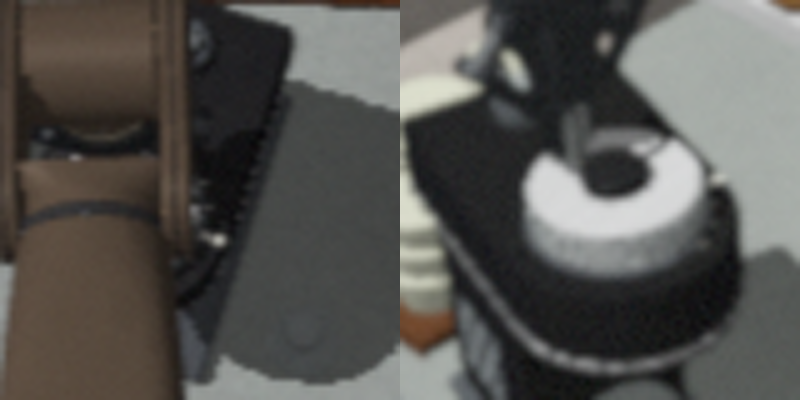

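The side view shows the dark groove at about (655,148), further clockwise than before. I'll compute its angle.

Run:
```python
from meas import *
q=np.load('side2.npz')['p']; c=(.5561,.1419)
P=ray('side',(211,169.6),.2675)[:2]-c; print(np.hypot(*P),np.degrees(np.arctan2(P[1],P[0])))
for n in('side0','side2'):
    q=np.load(n+'.npz')['p'];ths=np.arange(-130,-40,4.); print(n,angprof('side',q,c,(.03,.034,.038),.2675,np.radians(ths)).round().astype(int).tolist())
```

```text
0.03790596246166908 -84.728337779664
side0 [197, 197, 197, 197, 197, 196, 195, 194, 193, 191, 190, 187, 181, 171, 153, 127, 109, 112, 129, 140, 142, 139, 136]
side2 [216, 216, 215, 215, 214, 214, 213, 211, 208, 197, 180, 158, 145, 149, 154, 154, 143, 123, 101, 90, 87, 85, 84]
```

The notch is now at about -84°, one click on. I'll repeat the same swing for the last click.

carry_out:
  commands:
    - {"delta_pos":[0,0,0.002],"delta_rot":[0,0,0],"claw":0}
    - {"delta_pos":[-0.0002,0.0031,0.002],"delta_rot":[0,0,0.087],"claw":0}
    - {"delta_pos":[-0.0007,0.0062,0.002],"delta_rot":[0,0,0.175],"claw":0}
    - {"delta_pos":[-0.0014,0.0093,0.002],"delta_rot":[0,0,0.262],"claw":0}
    - {"delta_pos":[-0.0025,0.0125,0.002],"delta_rot":[0,0,0.355],"claw":0}
    - {"delta_pos":[-0.0025,0.0125,0.002],"delta_rot":[0,0,0.355],"claw":0}
    - {"delta_pos":[-0.0025,0.0125,0.002],"delta_rot":[0,0,0.355],"claw":0}

```text
time: 5.05
eef_pos: [0.5905, 0.1281, 0.2845]
tcp_rot: [0.983, -0.184, 0.003, -0.002]
contact_force: [-0.2, -1.1, 6.2]
opening: 0.001
```

carry_out:
  commands:
    - {"delta_pos":[0,0,-0.01],"delta_rot":[0,0,0],"claw":0}
    - {"delta_pos":[0,0,-0.05],"delta_rot":[0,0,0],"claw":0}
    - {"delta_pos":[0,0,-0.06],"delta_rot":[0,0,0],"claw":0}
    - {"delta_pos":[0,0,-0.06],"delta_rot":[0,0,0],"claw":0}

```text
time: 5.38
eef_pos: [0.5919, 0.1282, 0.3497]
tcp_rot: [0.983, -0.184, 0.007, -0.003]
contact_force: [0.8, 0.1, 1.1]
opening: -0.001
```

Run:
```python
from meas import *
q,_=snap('side','side3'); p,_=snap('top','top3')
B=cv2.resize(q[140:220,160:240],(400,400),interpolation=cv2.INTER_CUBIC)
A=cv2.resize(p[120:200,190:270],(400,400),interpolation=cv2.INTER_CUBIC)
cv2.imwrite('pics/z3.png',np.hstack([A,B])[:,:,::-1]); s=ctrl.get_state(); print(s['eef_pos'],s['contact_force'],np.degrees(2*np.arctan2(s['tcp_rot'][1],s['tcp_rot'][0])))
ths=np.arange(-140,-40,4.); print(list(zip(ths.astype(int).tolist(),angprof('side',q,(.5561,.1419),(.03,.034,.038),.2675,np.radians(ths)).round().astype(int).tolist())))
```

```text
[0.59019609 0.12804343 0.34450547] [-0.57672431 -0.32211454  0.15387275] -21.21867454985509
[(-140, 216), (-136, 216), (-132, 215), (-128, 215), (-124, 214), (-120, 213), (-116, 208), (-112, 198), (-108, 183), (-104, 167), (-100, 164), (-96, 175), (-92, 190), (-88, 198), (-84, 201), (-80, 196), (-76, 188), (-72, 181), (-68, 175), (-64, 168), (-60, 160), (-56, 157), (-52, 155), (-48, 155), (-44, 153)]
```

View pics/z3.png

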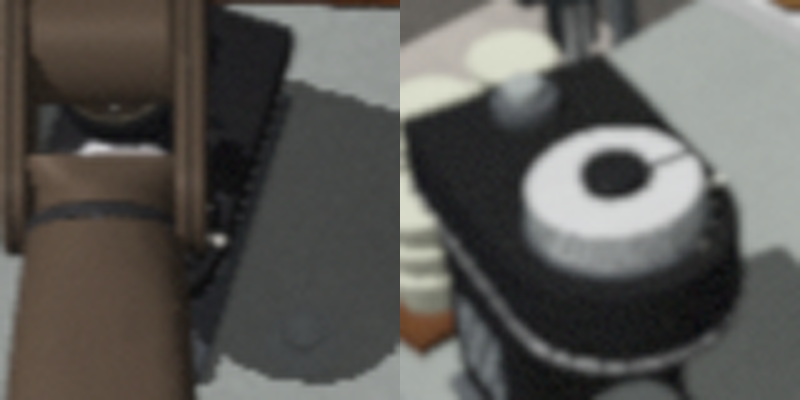

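The notch now points towards the long line. The side view gives about -101°, against -106° for the line. I want an unobstructed view from the top before pressing the button, so I'll move the arm aside.

carry_out:
  commands:
    - {"delta_pos":[0.014,0.037,0],"delta_rot":[0,0,0],"claw":0}
    - {"delta_pos":[0.028,0.074,0],"delta_rot":[0,0,0],"claw":0}
    - {"delta_pos":[0.042,0.11,0],"delta_rot":[0,0,0],"claw":0}
    - {"delta_pos":[0.056,0.148,0],"delta_rot":[0,0,0],"claw":0}
    - {"delta_pos":[0.072,0.186,0],"delta_rot":[0,0,0],"claw":0}
    - {"delta_pos":[0.072,0.186,0],"delta_rot":[0,0,0],"claw":0}

```text
time: 5.98
eef_pos: [0.5891, -0.0776, 0.3409]
tcp_rot: [0.982, -0.187, 0.001, -0.0]
contact_force: [-0.2, 0.4, -0.9]
opening: 0.002
```

Run:
```python
from meas import *
p,_=snap('top','top4'); q,_=snap('side','side4')
A=cv2.resize(p[110:200,185:275],(540,540),interpolation=cv2.INTER_CUBIC)
cv2.imwrite('pics/z4.png',A[:,:,::-1]); s=ctrl.get_state(); print(s['eef_pos'],s['tcp_rot'])
for n,im,B in(('top',p,BT),('side',q,BS)):
    c,r,_=dial(n,im,B); print(n,c,r,notch(im,n,c),notch(im,n,c,(.036,.039,.042,.045)))
    t,a=white(im,n,c); 
    if n=='top':
        for k in np.argsort(a)[::-1][:6]: print(np.degrees(t[k]).round(),a[k].round(),end='; ')
```

```text
[ 0.58929118 -0.07273515  0.34137826] [ 0.98259988 -0.1857166   0.00115535 -0.00234027]
top [0.55573446 0.14187237] 0.04778776499724623 (np.float64(-104.96134048840472), np.float32(114.9336), np.float32(223.01791)) (np.float64(-105.35752140382151), np.float32(114.63672), np.float32(220.37265))
-106.0 106.0; -105.0 103.0; -107.0 103.0; -104.0 96.0; -108.0 89.0; 17.0 87.0; side [0.55640744 0.14172913] 0.04903458615277727 (np.float64(-42.35109084856357), np.float32(149.67717), np.float32(213.91531)) (np.float64(-102.66810638734093), np.float32(164.46484), np.float32(209.72656))
```

View pics/z4.png

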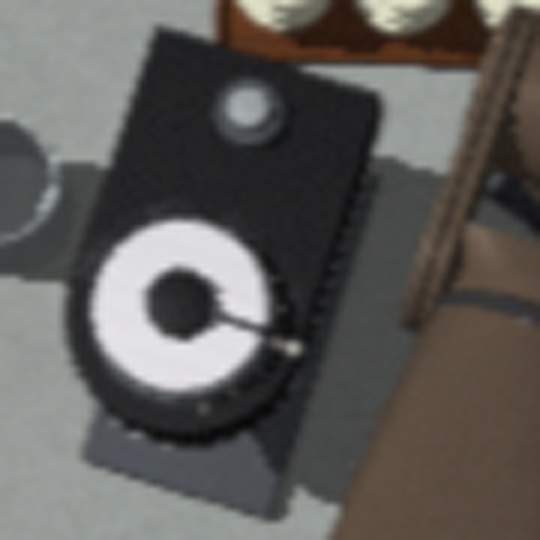

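The top view shows the notch in line with the long line: -105.2° against -106°, well within tolerance. The button at zoom (247,105) casts to about (0.674, 0.107), which matches a point 123 mm behind the dial axis. I'll go over it.

carry_out:
  commands:
    - {"delta_pos":[0.0025,-0.037,0],"delta_rot":[0,0,0],"claw":0}
    - {"delta_pos":[0.005,-0.074,0],"delta_rot":[0,0,0],"claw":0}
    - {"delta_pos":[0.0075,-0.111,0],"delta_rot":[0,0,0],"claw":0}
    - {"delta_pos":[0.01,-0.148,0],"delta_rot":[0,0,0],"claw":0}
    - {"delta_pos":[0.0133,-0.185,0],"delta_rot":[0,0,0],"claw":0}
    - {"delta_pos":[0.0133,-0.198,0.015],"delta_rot":[0,0,0],"claw":0}
    - {"delta_pos":[0.0133,-0.198,0.03],"delta_rot":[0,0,0],"claw":0}
    - {"delta_pos":[0.0133,-0.198,0.03],"delta_rot":[0,0,0],"claw":0}

```text
time: 6.75
eef_pos: [0.6718, 0.1095, 0.306]
tcp_rot: [0.983, -0.184, -0.004, -0.001]
contact_force: [-0.9, -0.2, -2.3]
opening: -0.003
```

Run:
```python
from meas import *
q,_=snap('side','side5')
B=cv2.resize(q[120:200,150:230],(560,560),interpolation=cv2.INTER_CUBIC)
B=np.clip(B.astype(float)*1.6,0,255).astype(np.uint8); cv2.imwrite('pics/z5.png',B[:,:,::-1]); s=ctrl.get_state(); print(s['eef_pos'],s['tcp_rot'],s['contact_force'])
e=s['eef_pos'];f=lambda P:(proj('side',P)-[150,120])*7
print(f(e-[0,0,.017]),f((.674,.107,.262)))
```

```text
[0.67219136 0.1084734  0.30794359] [ 0.9828163  -0.18456205 -0.00255507 -0.00156265] [-0.1887952   0.15282132 -0.16115104]
[230.57829286 201.87944316] [237.8555898  254.17212945]
```

View pics/z5.png

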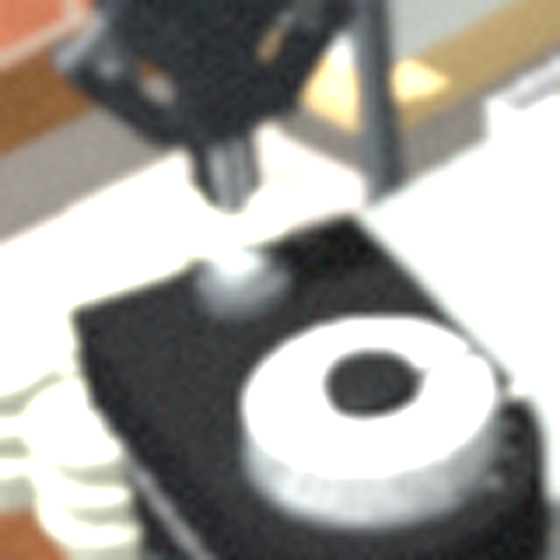

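The side view shows the shut tip at (230,202), directly above the button top at about (237,258), as predicted. I'll come down to just above it.

carry_out:
  commands:
    - {"delta_pos":[0.002,0.001,0.012],"delta_rot":[0,0,0],"claw":0}
    - {"delta_pos":[0.002,0.001,0.022],"delta_rot":[0,0,0],"claw":0}
    - {"delta_pos":[0.002,0.001,0.025],"delta_rot":[0,0,0],"claw":0}
    - {"delta_pos":[0.002,0.001,0.025],"delta_rot":[0,0,0],"claw":0}

```text
time: 7.13
eef_pos: [0.6727, 0.1063, 0.2808]
tcp_rot: [0.983, -0.185, -0.004, -0.001]
contact_force: [0.3, -0.5, -0.5]
opening: 0.0
```

carry_out:
  commands:
    - {"delta_pos":[0,0,0.002],"delta_rot":[0,0,0],"claw":0}
    - {"delta_pos":[0,0,0.004],"delta_rot":[0,0,0],"claw":0}
    - {"delta_pos":[0,0,0.005],"delta_rot":[0,0,0],"claw":0}
    - {"delta_pos":[0,0,0.005],"delta_rot":[0,0,0],"claw":0}

```text
time: 7.47
eef_pos: [0.673, 0.1058, 0.2769]
tcp_rot: [0.983, -0.185, -0.003, -0.001]
contact_force: [-0.6, -1.9, 3.3]
opening: 0.001
```

carry_out:
  commands:
    - {"delta_pos":[0,0,0.003],"delta_rot":[0,0,0],"claw":0}
    - {"delta_pos":[0,0,0.005],"delta_rot":[0,0,0],"claw":0}
    - {"delta_pos":[0,0,0.006],"delta_rot":[0,0,0],"claw":0}
    - {"delta_pos":[0,0,0.006],"delta_rot":[0,0,0],"claw":0}

```text
time: 7.8
eef_pos: [0.6732, 0.1058, 0.2731]
tcp_rot: [0.983, -0.185, -0.003, -0.001]
contact_force: [-3.4, 0.4, 8.1]
opening: -0.002
```

carry_out:
  commands:
    - {"delta_pos":[0,0,0.002],"delta_rot":[0,0,0],"claw":0}
    - {"delta_pos":[0,0,0.002],"delta_rot":[0,0,0],"claw":0}
    - {"delta_pos":[0,0,0.002],"delta_rot":[0,0,0],"claw":0}

```text
time: 8.05
eef_pos: [0.6732, 0.1058, 0.273]
tcp_rot: [0.983, -0.185, -0.002, -0.001]
contact_force: [-4.0, -1.2, 7.9]
opening: 0.003
```

The tip stopped hard at TCP z 0.273. That is exactly 6 mm below the button's rest height, at 8 N. I'll push slightly harder to confirm, then lift off.

carry_out:
  commands:
    - {"delta_pos":[0,0,0.003],"delta_rot":[0,0,0],"claw":0}
    - {"delta_pos":[0,0,0.003],"delta_rot":[0,0,0],"claw":0}
    - {"delta_pos":[0,0,0.003],"delta_rot":[0,0,0],"claw":0}

```text
time: 8.3
eef_pos: [0.6732, 0.1058, 0.273]
tcp_rot: [0.983, -0.185, -0.001, -0.001]
contact_force: [-5.3, -0.5, 8.6]
opening: -0.002
```

carry_out:
  commands:
    - {"delta_pos":[0,0,-0.01],"delta_rot":[0,0,0],"claw":0}
    - {"delta_pos":[0,0,-0.03],"delta_rot":[0,0,0],"claw":0}
    - {"delta_pos":[0,0,-0.06],"delta_rot":[0,0,0],"claw":0}
    - {"delta_pos":[0.012,0.035,-0.07],"delta_rot":[0,0,0],"claw":0}
    - {"delta_pos":[0.024,0.07,-0.07],"delta_rot":[0,0,0],"claw":0}
    - {"delta_pos":[0.036,0.105,-0.07],"delta_rot":[0,0,0],"claw":0}
    - {"delta_pos":[0.048,0.14,-0.07],"delta_rot":[0,0,0],"claw":0}
    - {"delta_pos":[0.06,0.175,-0.07],"delta_rot":[0,0,0],"claw":0}

```text
time: 8.97
eef_pos: [0.6654, -0.0804, 0.3423]
tcp_rot: [0.983, -0.185, -0.001, -0.001]
contact_force: [1.6, 0.0, 0.1]
opening: -0.003
```

carry_out:
  commands:
    - {"delta_pos":[-0.01,0.035,0],"delta_rot":[0,0,0],"claw":0}
    - {"delta_pos":[-0.02,0.06,0],"delta_rot":[0,0,0],"claw":0}
    - {"delta_pos":[-0.02,0.06,0],"delta_rot":[0,0,0],"claw":0}
    - {"delta_pos":[-0.02,0.06,0],"delta_rot":[0,0,0],"claw":0}

```text
time: 9.3
eef_pos: [0.6246, -0.1301, 0.3421]
tcp_rot: [0.983, -0.186, -0.001, -0.001]
contact_force: [0.4, 0.6, 1.0]
opening: -0.001
```

Run:
```python
from meas import *
p,_=snap('top','top6'); q,_=snap('side','side6')
A=cv2.resize(p[110:200,185:275],(400,400),interpolation=cv2.INTER_CUBIC)
B=cv2.resize(q[140:260,130:250],(400,400),interpolation=cv2.INTER_CUBIC)
cv2.imwrite('pics/z6.png',np.hstack([A,B])[:,:,::-1]); s=ctrl.get_state(); print(s['time'],s['eef_pos'],s['contact_force'],np.abs(s['dq']).max())
c,r,_=dial('top',p,BT); print(c,r,notch(p,'top',c,(.036,.039,.042,.045)))
q0=np.load('side0.npz')['p']; d=np.abs(q.astype(int)-q0).max(2)
print('cup diff',d[215:245,195:222].max(),'button diff',d[148:166,176:194].max(),'jug',d[215:260,135:167].max(),'mug',d[320:362,168:215].max())
```

```text
9.4 [ 0.62542315 -0.12846837  0.34214496] [-0.49261898  0.46635978 -0.31844869] 0.01840558150364281
[0.55577504 0.14196769] 0.04799983820470752 (np.float64(-105.38645587062113), np.float32(116.72395), np.float32(223.17664))
cup diff 17 button diff 17 jug 18 mug 18
```

View pics/z6.png

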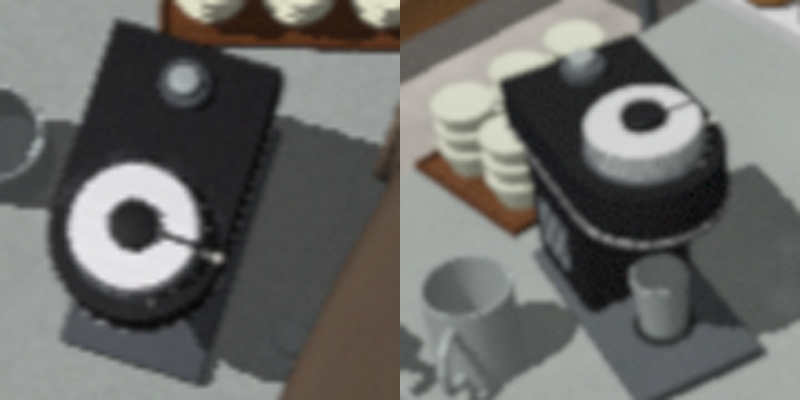

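The last picture shows the notch on the long line in the top half at (215,257). The button is up at (185,80), and the cup and jug match the first picture to within noise. I'll hand the job in.

```bash
python3 -c "
from plant import ctrl
print(ctrl.sign_off())"
```

```text
the job is handed in; nothing more can be done
None
```

I turned the dial two clicks (40°) clockwise to the long line, pressed the start button right down, let it come up, and handed the job in at about 9.4 s. Sign-off gives no verdict, so this rests on my own checks.

- **Dial:** I used the shut fingertip on the dial's top face, at about 6–9 N. From the top camera the notch read -105.2° against -106° for the line before the press, and -105.4° afterwards. The tolerance is 4.6°.
- **Start button:** The fingertip stopped hard 6.0 mm below the button's rest height at about 8 N. After I lifted off, the button looks the same as in the first picture.
- **Cup and bystanders:** The cup, the jug and the nearest mug show only image noise against the first picture. I did not compare the tamper, the other mug or the jar, but the tool passed well above the counter and I felt no unexpected contact force.
- **Disagreement:** The side camera read the notch 3–5° off the line (about -101 to -103°). It sees the notch at a shallow angle and partly hidden, so I trusted the clear top view.

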